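# Clamp the lens tube onto the stage spotlight

### The arm

A 6-joint arm with a two-finger parallel gripper is mounted at the origin on the work surface. World frame = base frame: x ahead of the robot, y to its left, z up, the work surface at z = 0. Lengths are in m, angles in rad, forces in N, time in s.
With the tool pointing down it reaches from about 0.25 to 0.725 m from the base axis. Payload 4 kg.
Tool frame: the origin (TCP) lies at the centre of the arm's flange, where the gripper is bolted on; the fingertips stand 173 mm ahead of it and the grasp point (between the pads) lies 155 mm ahead of it; x points along the fingers, z is the direction in which the jaws open and shut, and the axes are right-handed (so a half turn about x gives the same grasp; the last joint's range is limited). The gripper opens to 85 mm and grips with 20 to 120 N. Pads are 22 mm wide; open, the fingers measure 114 mm over their backs; the gripper's body (76 mm by 85 mm) begins 54 mm behind the grasp point. The pads swing forward as they close: fully open they stand 13 mm farther back than shut.
Start: joints at [1.234, 0.241, 0.005, 1.335, 0, 1.571], TCP at [0.165, 0.472, 0.405] pointing down, gripper open.
Joint ranges: [-2.72, 2.72], [-1.05, 1.87], [-1.09, 1.28], [-1.99, 2.15], [-1.42, 1.44], [-3.14, 3.14]. Speed limits (rad/s): [2.79, 2.79, 3.14, 3.14, 3.14, 3.14].

### API

Orientations are given as a unit quaternion [x, y, z, w].
In Python, from workcell import bot gives the robot as it stands.
- The arm moves only by the tool arm_command, never from a script. Its argument "moves" is one flat list of numbers, 7 for each row, row after row: the shift along the tool's x, y, z in m, then the turn, a rotation vector about the tool's x, y, z in rad, then the closure, from -1 (fully open) to 1 (shut). A call has 1 to 20 rows; each row shifts and turns the pose as measured when the row begins, along the tool's axes as they then stand; what a row does not reach is not made up. A row lasts 1/12 s, in which the tool goes at most 41.7 mm and 7.16 degrees, less where a joint would pass 70% of its speed; a pose out of reach is approached as far as the arm can. A call with a gripper value outside its range is refused whole. The fingers move at their own pace and stop on an object; the grip force is fixed at half the most. Time passes only in rows, so rows that do not move let the fingers close. It gives the time, the measured TCP pose, the force and the opening at its end, in the units of the state.
- bot.get_obs(): the state, without advancing time (a new reading comes with each control period).
- bot.camera(name): name is "scene" or "top"; returns the picture (400x640x3 uint8, red, green, blue); there is no depth.
- bot.get_calibration(name): a dict with "mtx" (3x3 intrinsics, pixels), "world_from_camera" (4x4, takes a point from camera to world coordinates). Camera axes: x right, y up, looking along -z (the intrinsics and any distortion apply to the point x, -y, -z); pixel columns grow to the right and rows downward; lengths in m; the calibration is good to about 2 mm. A picture is of the moment at which its call begins. get_calibration takes no time and is no camera call.
- bot.job_done(): hands the job in, once; it reports no verdict.
The state is a dict: "clock": time; "joint_pos": joint angles; "joint_vel": joint speeds; "tau": joint torques, N m; "eef_pos": TCP position; "tool_rot": TCP orientation; "ft_force": force on the tool from outside, world axes, zero at the start; "ft_torque": the same for the moment, N m; "grip_width": finger opening in m.
Only numpy, scipy, OpenCV 4.12 (cv2) and the standard library are available. Lean on these libraries where they do the work, as an engineer would, in place of code of your own. Each camera call takes 0.05 s, during which the arm holds its last target.

### The job

Two small stage spotlights stand nose-up on the model-maker's bench, each with its hinged clamp ring hanging open. On the one that has its lens tube in place, swing the open half of the ring fully home around the two flanges, then swing its latch arm fully in so that its hook holds the ring shut, and let go. Leave the other spotlight, which has no lens tube, with its ring as it is.

Things in the scene. Friction and masses are not known exactly. Their poses are not given: they have to be found in the camera images.
- lantern: Spotlight with its lens tube on, upright, fixed: dark finned house (132 mm diameter, 96 tall), 170 mm plywood base, tube (92 mm diameter) up to 160 mm. Origin: centre of the underside, z up; offsets below are in its x, y. Aluminium clamp ring, 130 mm diameter, 96 to 116 mm up: fixed half at +x, swinging half covers -x when shut. Hinge axis at (0, +70) mm, latch pivot at (+12, -100) mm, both vertical.
- ring (a joint): Angle of that ring's swinging half, rad: 0 = shut against its stop, grows as it opens (clockwise seen from above), starts 0.9 to 1.4, limit 1.6. Stiff hinge: stays where it is left; about 1 N at its post moves it.
- ring_post (a point): Upright round steel post at the middle of the swinging half, 14 mm thick, to grip or push; free from 116 mm above the bench to its top at 166 mm. The point is on its axis, 141 mm up; at (-85, 0) mm in lantern when shut, 110 mm from the hinge axis. Nothing within reach of it stands higher than 166 mm.
- latch (a joint): Angle of that spotlight's latch arm, rad: 0 = latched, against its stop, grows as it swings out (counter-clockwise seen from above), starts 0.9 to 1.5, limit 1.7. Stiff pivot: stays where it is left; about 1 N at its post moves it. Its hook goes behind the ring's ear and keeps the ring shut; the ear blocks it while the ring is well short of shut.
- latch_post (a point): Upright round steel post at the end of the latch arm, 14 mm thick, to grip or push; free from 116 mm above the bench to its top at 166 mm. The point is on its axis, 141 mm up; 62 mm from the latch pivot, at (-50, -100) mm in lantern when latched.
- bare_ring_post (a point): The like post on the open ring half of the other spotlight, which has the same house, ring and latch but no lens tube (its top is a flat flange 106 mm above the bench). The point is on the post's axis, 141 mm up. Not to be moved.

How it is judged:
By the outcome, as a careful person would: the job done as asked, in the order asked, and still so for the second after the job is handed in, with the robot touching nothing.
It also fails if it takes over 45 s, if anything falls off the work surface, if the arm or the gripper's body presses on something with over 40 N, if the wrist force passes 120 N, or if a joint passes its speed limit or range.

## Working session

There is one attempt and no reset: what is moved stays moved. The work goes in short steps, Python scripts to look and compute and a tool call to move; the robot and the scene stay as the last step left them, time stands still between calls to the robot, and variables do not carry over. Pictures are saved under pics/ and viewed, and the job is handed in when it is done.

Besides the shell and the picture viewer there is one more tool, called after "Request:" as a command line: name --argument value ..., lists and objects as JSON in quotes. arm_command: Moves the arm, as the interface text tells. Its arguments: {"type":"object","properties":{"moves":{"type":"array"}},"required":["moves"]}

```bash
mkdir -p pics
python3 - <<'E'
from workcell import bot
import cv2
o=bot.get_obs()
for k,v in o.items(): print(k,v)
for n in("scene","top"):
    im=bot.camera(n); cv2.imwrite(f"pics/{n}0.png",im[:,:,::-1])
    c=bot.get_calibration(n); print(n,c)
E
```

```text
clock 0.0
joint_pos [1.23398190e+00 2.41439079e-01 3.73028008e-03 1.33519920e+00
 4.73514097e-06 1.57079369e+00]
joint_vel [-3.06523460e-04  1.07073273e-03 -2.50318640e-05  9.24830334e-04
 -1.34397455e-03  1.21715512e-03]
tau [ 4.84125303e-04 -3.72318649e+01  2.52407598e+01  1.71703252e-02
  1.28664656e-04  7.20194805e-06]
eef_pos [0.16515351 0.47165784 0.40380185]
tool_rot [-0.40955147  0.57734169  0.40869027  0.57612189]
ft_force [-0.54402112  0.35507336  0.01915109]
ft_torque [-0.05384039  0.0145941   0.00990322]
grip_width 0.0853132977993515
scene {'mtx': array([[495.26335172,   0.        , 318.07422548],
       [  0.        , 495.26335172, 203.9745983 ],
       [  0.        ,   0.        ,   1.        ]]), 'world_from_camera': array([[ 0.83243242, -0.31618255,  0.45506578,  0.95667195],
       [ 0.55368221,  0.44171946, -0.70591779, -0.74135752],
       [ 0.02218747,  0.83959068,  0.54276625,  0.6822063 ],
       [ 0.        ,  0.        ,  0.        ,  1.        ]])}
top {'mtx': array([[438.78287857,   0.        , 323.63511872],
       [  0.        , 438.78287857, 198.63298411],
       [  0.        ,   0.        ,   1.        ]]), 'world_from_camera': array([[ 0.023874  ,  0.98632673, -0.16306325,  0.31850295],
       [-0.99969443,  0.02250798, -0.01021985, -0.01478161],
       [-0.00640989,  0.16325741,  0.98656269,  1.10291802],
       [ 0.        ,  0.        ,  0.        ,  1.        ]])}
```

View pics/scene0.png

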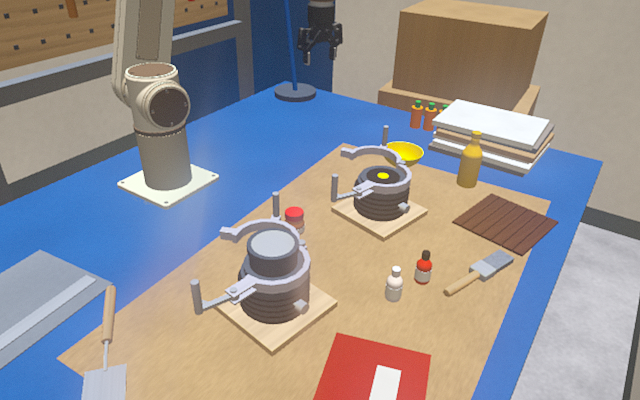

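View pics/top0.png

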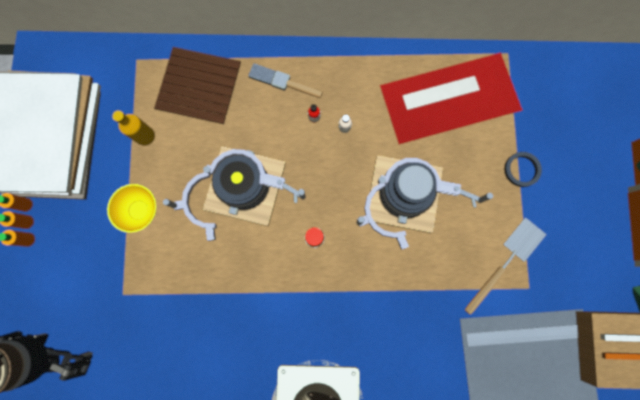

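The spotlight with the tube is at about (410,190) in the top view, and the bare one, with a dark top and yellow dot, is at about (238,180). I'll enlarge both crops.

Run:
```python
import cv2
a=cv2.imread('pics/top0.png')[140:260,345:505]; cv2.imwrite('pics/t1.png',cv2.resize(a,None,fx=5,fy=5,interpolation=cv2.INTER_CUBIC))
a=cv2.imread('pics/scene0.png')[180:350,180:350]; cv2.imwrite('pics/s1.png',cv2.resize(a,None,fx=3.5,fy=3.5,interpolation=cv2.INTER_CUBIC))
```

```text
(no output)
```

View pics/t1.png

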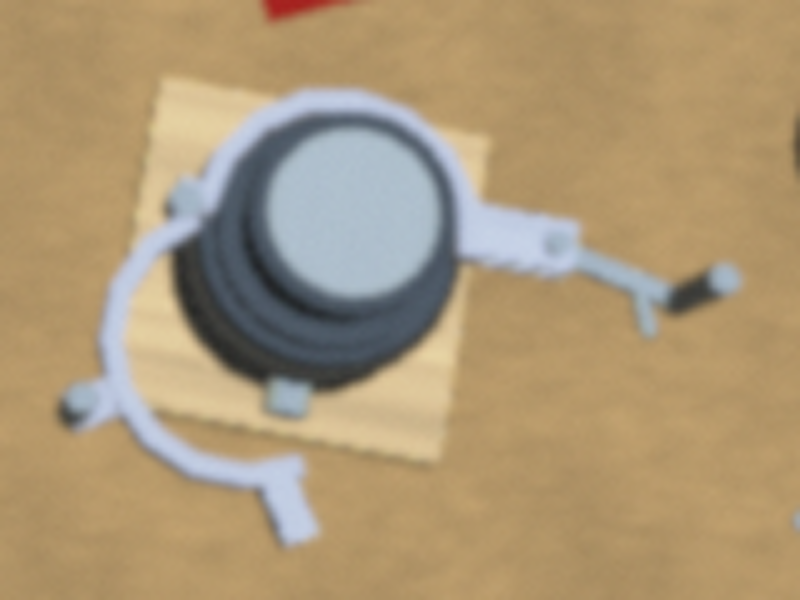

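View pics/s1.png

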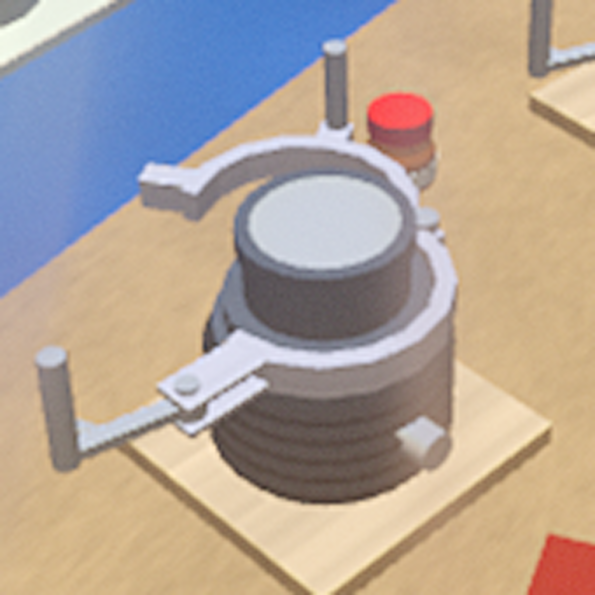

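```bash
cat > h.py <<'E'
import numpy as np
from workcell import bot
def ray(n,uv):
    c=bot.get_calibration(n);T=c["world_from_camera"]
    p=np.linalg.inv(c["mtx"])@[uv[0],uv[1],1]
    return T[:3,3],T[:3,:3]@[p[0],-p[1],-p[2]]
def atz(n,uv,z):
    o,d=ray(n,uv);return o+d*(z-o[2])/d[2]
E
python3 - <<'E'
from h import *
np.set_printoptions(precision=4,suppress=True)
T=lambda x,y:(x/5+345-.4,y/5+140-.4)
S=lambda x,y:(x/3.5+180-.4,y/3.5+180-.4)
P={}
for k,t,s,z in [("tube",(353,212),(327,222),.16),("lp",(558,242),(187,384),.118),("hinge",(187,193),(428,216),.118),("rpost",(80,393),(335,47),.166),("lpost",(724,280),(52,357),.166)]:
    a=atz("top",T(*t),z);b=atz("scene",S(*s),z);P[k]=(a+b)/2;print(k,a,b)
c=P["tube"][:2]
for k in P:
    d=P[k][:2]-c; print(k,np.hypot(*d),np.degrees(np.arctan2(d[1],d[0])))
# fit yaw with pivots and center
from scipy.optimize import least_squares
def f(q):
    x,y,a,r,l=q;R=np.array([[np.cos(a),-np.sin(a)],[np.sin(a),np.cos(a)]])
    rot=lambda v,t:np.array([[np.cos(t),-np.sin(t)],[np.sin(t),np.cos(t)]])@v
    m={"tube":[0,0],"lp":[.012,-.1],"hinge":[0,.07]}
    m["rpost"]=np.array([0,.07])+rot(np.array([-.085,-.07]),-r)
    m["lpost"]=np.array([.012,-.1])+rot(np.array([-.062,0]),l)
    return np.concatenate([R@np.array(m[k])+[x,y]-P[k][:2] for k in m])
s=least_squares(f,[*c,0,1.1,1.1]);print(s.x,s.fun*1000)
E
```

```text
tube [ 0.5158 -0.2045  0.16  ] [ 0.5243 -0.2108  0.16  ]
lp [ 0.5128 -0.3062  0.118 ] [ 0.513  -0.3049  0.118 ]
hinge [ 0.5318 -0.1371  0.118 ] [ 0.5304 -0.1328  0.118 ]
rpost [ 0.4326 -0.0854  0.166 ] [ 0.4328 -0.0861  0.166 ]
lpost [ 0.4882 -0.3631  0.166 ] [ 0.491  -0.3629  0.166 ]
tube 0.0 0.0
lp 0.0981194432314909 -94.19620572935573
hinge 0.0735546917067743 81.38523112719166
rpost 0.14998746457980244 125.62787103348572
lpost 0.15829637363735377 -101.09605640121082
[ 0.519  -0.2054 -0.174   0.9904  1.3484] [-1.0819  2.2948  0.6009 -0.4161  0.0213 -1.4874  0.5129 -0.2642 -0.0532
 -0.1272]
```

```bash
cat >> h.py <<'E'
from scipy.spatial.transform import Rotation as R
np.set_printoptions(precision=4,suppress=True)
C=np.array([.519,-.2054]);YAW=-.174
r2=lambda a:np.array([[np.cos(a),-np.sin(a)],[np.sin(a),np.cos(a)]])
W=lambda v:C+r2(YAW)@np.array(v)
def ringpost(a): return W(np.array([0,.07])+r2(-a)@np.array([-.085,-.07]))
def latchpost(l): return W(np.array([.012,-.1])+r2(l)@np.array([-.062,0]))
def ring_th(a): return YAW+np.arctan2(-.085,.07)-a   # closing tangent
def latch_th(l): return YAW+np.pi/2+l
def state():
    o=bot.get_obs();M=R.from_quat(o["tool_rot"]).as_matrix()
    print("t",o["clock"],"p",o["eef_pos"],"th",np.degrees(np.arctan2(M[1,2],M[0,2])),"x",M[:,0],"F",o["ft_force"],"w",o["grip_width"],"q",o["joint_pos"])
    return o["eef_pos"],M
def to(xy,z,th):
    """shift in tool axes and turn for a target, mod pi smallest"""
    p,M=state()
    zt=np.array([np.cos(th),np.sin(th),0])
    if zt@M[:,2]<0: zt=-zt
    xt=np.array([0,0,-1.]);G=np.c_[xt,np.cross(zt,xt),zt]
    print("shift tool",M.T@(np.r_[xy,z]-p),"rotvec",R.from_matrix(M.T@G).as_rotvec(), "M\n",M)
E
python3 - <<'E'
from h import *
print(ringpost(.99),np.degrees(ring_th(.99)),ringpost(0),np.degrees(ring_th(0)))
print(latchpost(1.35),np.degrees(latch_th(1.35)),latchpost(0),np.degrees(latch_th(0)))
to(ringpost(.99),.36,ring_th(.99))
E
```

```text
[ 0.4332 -0.0861] -117.21982750488398 [ 0.4353 -0.1907] -60.4970057869325
[ 0.4897 -0.3632] 157.3798367073848 [ 0.4524 -0.2952] 80.03053436472368
t 0.1 p [0.1652 0.4717 0.4039] th 70.69941456503572 x [-0.0006 -0.0018 -1.    ] F [0.052  0.2585 0.2938] w 0.08549439646385344 q [ 1.234   0.2414  0.0039  1.3352 -0.      1.5708]
shift tool [ 0.0447 -0.4373 -0.4378] rotvec [ 0.1382 -0.0019  0.0002] M
 [[-0.0006 -0.9438  0.3305]
 [-0.0018  0.3305  0.9438]
 [-1.     -0.     -0.0019]]
```

Request:
arm_command --moves '[0, -0.022, -0.022, 0, 0, 0, -0.2, 0, -0.022, -0.022, 0, 0, 0, -0.2, 0, -0.022, -0.022, 0, 0, 0, -0.2, 0, -0.022, -0.022, 0, 0, 0, -0.2, 0, -0.022, -0.022, 0, 0, 0, -0.2, 0, -0.022, -0.022, 0, 0, 0, -0.2, 0, -0.022, -0.022, 0, 0, 0, -0.2, 0, -0.022, -0.022, 0, 0, 0, -0.2, 0, -0.022, -0.022, 0, 0, 0, -0.2, 0, -0.022, -0.022, 0, 0, 0, -0.2, 0, -0.022, -0.022, 0, 0, 0, -0.2, 0, -0.022, -0.022, 0, 0, 0, -0.2, 0, -0.022, -0.022, 0, 0, 0, -0.2, 0, -0.022, -0.022, 0, 0, 0, -0.2, 0, -0.022, -0.022, 0, 0, 0, -0.2, 0, -0.022, -0.022, 0, 0, 0, -0.2, 0, -0.022, -0.022, 0, 0, 0, -0.2, 0, -0.022, -0.022, 0, 0, 0, -0.2]'

```text
clock: 1.6
eef_pos: [0.4144, -0.0515, 0.3984]
tool_rot: [-0.413, 0.578, 0.413, 0.57]
ft_force: [0.6, 0.6, -0.2]
grip_width: 0.0513
```

```bash
python3 -c "
from h import *
to(ringpost(.99),.36,ring_th(.99))"
```

```text
t 1.6 p [ 0.4144 -0.0515  0.3984] th 71.49998095427375 x [-0.0085 -0.007  -0.9999] F [ 0.5911  0.6318 -0.1655] w 0.05128048876756608 q [-0.1211  0.0841 -0.2009  1.2934 -0.008   0.2019]
shift tool [ 0.0385 -0.0291 -0.0265] rotvec [ 0.1522 -0.0098 -0.0051] M
 [[-0.0085 -0.9483  0.3173]
 [-0.007   0.3174  0.9483]
 [-0.9999  0.0059 -0.0094]]
```

Request:
arm_command --moves '[0, -0.01, -0.009, 0.076, -0.005, -0.0025, -0.2, 0, -0.01, -0.009, 0.076, -0.005, -0.0025, -0.2, 0, -0.008, -0.007, 0, 0, 0, -0.2, 0, 0, 0, 0, 0, 0, -0.2]'

```text
clock: 1.93
eef_pos: [0.4326, -0.0927, 0.3965]
tool_rot: [-0.364, 0.607, 0.364, 0.605]
ft_force: [0.3, -1.0, -0.4]
grip_width: 0.0514
```

```bash
python3 -c "
from h import *
to(ringpost(.99),.30,ring_th(.99))
import cv2
for n in('scene','top'): cv2.imwrite('pics/%s2.png'%n,bot.camera(n)[:,:,::-1])
a=cv2.imread('pics/top2.png')[140:260,345:505]; b=cv2.imread('pics/scene2.png')[120:280,180:380]
cv2.imwrite('pics/m2.png',cv2.resize(b,None,fx=4,fy=3.75/3.75*4*0.9,interpolation=2))
"
```

```text
t 1.9333 p [ 0.4326 -0.0927  0.3965] th 61.99497257100629 x [-0.0022 -0.0006 -1.    ] F [ 0.2949 -0.9868 -0.3504] w 0.0514166467318614 q [-0.2108  0.132  -0.1513  1.2896 -0.001   0.2779]
shift tool [0.0965 0.0025 0.0063] rotvec [-0.0137 -0.0015 -0.0017] M
 [[-0.0022 -0.8829  0.4695]
 [-0.0006  0.4696  0.8829]
 [-1.      0.0017 -0.0016]]
```

View pics/m2.png

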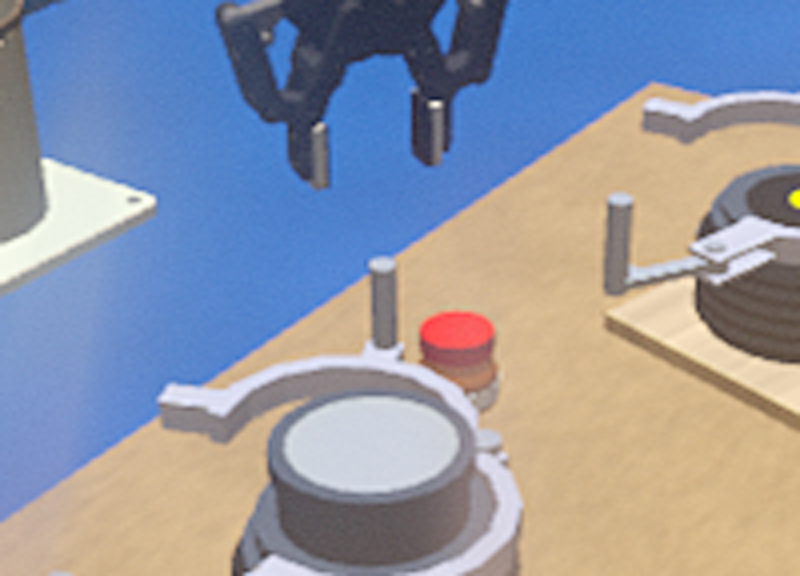

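The open jaws hang directly over the ring post (its top is at about (383,262) in the crop), with the pads on either side of it. Descending.

Request:
arm_command --moves '[0.01, 0.002, 0.005, 0, 0, 0, -0.2, 0.02, 0, 0.001, 0, 0, 0, -0.2, 0.02, 0, 0, 0, 0, 0, -0.2, 0.02, 0, 0, 0, 0, 0, -0.2, 0.016, 0, 0, 0, 0, 0, -0.2, 0.01, 0, 0, 0, 0, 0, 0, 0, 0, 0, 0, 0, 0, 0.2, 0, 0, 0, 0, 0, 0, 0.3, 0, 0, 0, 0, 0, 0, 0.3]'

```text
clock: 2.78
eef_pos: [0.4295, -0.0758, 0.299]
tool_rot: [-0.37, 0.602, 0.373, 0.601]
ft_force: [-0.1, -0.1, -0.2]
grip_width: 0.0298
```

```bash
python3 -c "
from h import *
to(ringpost(.99),.30,ring_th(.99))
import cv2
for n in('scene','top'): cv2.imwrite('pics/%s3.png'%n,bot.camera(n)[:,:,::-1])
b=cv2.imread('pics/scene3.png')[150:280,200:360]
cv2.imwrite('pics/m3.png',cv2.resize(b,None,fx=4,fy=4,interpolation=2))
"
```

```text
t 2.7833 p [ 0.4295 -0.0758  0.299 ] th 63.43471919208144 x [-0.0026  0.0029 -1.    ] F [-0.0517 -0.0999 -0.2189] w 0.02984703253196362 q [-0.1753  0.1975 -0.3412  1.0352  0.0024  0.2883]
shift tool [-0.0011 -0.0079 -0.0076] rotvec [ 0.0114  0.0014 -0.0036] M
 [[-0.0026 -0.8944  0.4472]
 [ 0.0029  0.4472  0.8944]
 [-1.      0.0036  0.0014]]
```

View pics/m3.png

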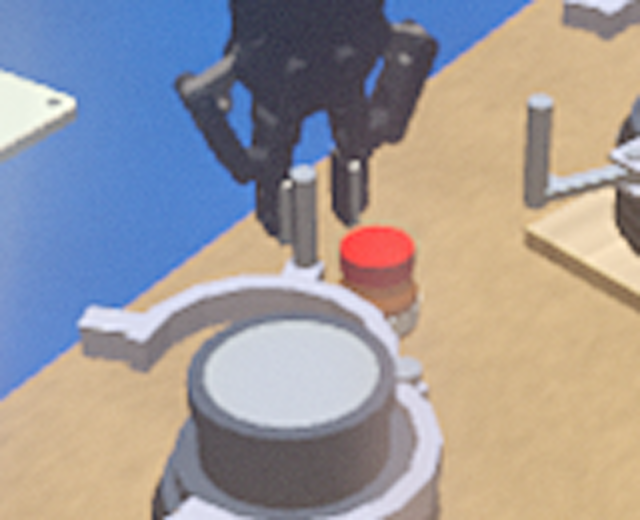

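Request:
arm_command --moves '[0, -0.005, -0.004, 0, 0, 0, 0.3, 0, -0.003, -0.004, 0, 0, 0, 0.3, 0, 0, -0.004, 0, 0, 0, 0.3, 0, 0, -0.005, -0.045, 0, 0, 0.3, 0, 0, -0.005, -0.045, 0, 0, 0.3, 0, 0, -0.005, -0.045, 0, 0, 0.3, 0, 0, -0.005, -0.045, 0, 0, 0.3, 0, 0, -0.005, -0.045, 0, 0, 0.3, 0, 0, -0.005, -0.045, 0, 0, 0.3]'

```text
clock: 3.63
eef_pos: [0.4233, -0.1229, 0.3033]
tool_rot: [-0.453, 0.54, 0.452, 0.547]
ft_force: [-0.1, 0.6, -0.6]
grip_width: 0.0298
```

```bash
cat >> h.py <<'E'
def ringrel():
    p,M=state(); h=W([0,.07]); d=p[:2]-h
    a0=np.arctan2(*(r2(YAW)@np.array([-.085,-.07]))[::-1])
    ang=(a0-np.arctan2(d[1],d[0])+np.pi)%(2*np.pi)-np.pi
    print("TCP radius",np.hypot(*d),"equiv ring angle",ang,"want th",np.degrees(ring_th(ang))%180)
def latchrel():
    p,M=state(); h=W([.012,-.1]); d=p[:2]-h
    a0=YAW+np.pi
    ang=(np.arctan2(d[1],d[0])-a0+np.pi)%(2*np.pi)-np.pi
    print("TCP radius",np.hypot(*d),"equiv latch angle",ang,"want th",np.degrees(latch_th(ang))%180)
E
python3 -c "
from h import *
ringrel()"
```

```text
t 3.6333 p [ 0.4233 -0.1229  0.3033] th 79.56343594672948 x [ 0.0087  0.0041 -1.    ] F [-0.1416  0.5985 -0.6446] w 0.029764184884064963 q [-0.2845  0.1972 -0.3291  1.0373  0.0064 -0.1023]
TCP radius 0.10867414719209459 equiv ring angle 0.6400545000152897 want th 82.83057270383532
```

Request:
arm_command --moves '[0, 0, -0.005, -0.055, 0, 0, 0.3, 0, 0, -0.005, -0.05, 0, 0, 0.3, 0, 0, -0.005, -0.05, 0, 0, 0.3, 0, 0, -0.005, -0.05, 0, 0, 0.3, 0, 0, -0.005, -0.045, 0, 0, 0.3, 0, 0, -0.005, -0.045, 0, 0, 0.3, 0, 0, -0.005, -0.045, 0, 0, 0.3, 0, 0, -0.005, -0.045, 0, 0, 0.3]'

```text
clock: 4.3
eef_pos: [0.4229, -0.1684, 0.3051]
tool_rot: [0.554, -0.437, -0.549, -0.448]
ft_force: [-0.5, 1.1, -0.3]
grip_width: 0.03
```

```bash
python3 -c "
from h import *
ringrel()
import cv2
for n in('scene','top'): cv2.imwrite('pics/%s4.png'%n,bot.camera(n)[:,:,::-1])
b=cv2.imread('pics/scene4.png')[150:310,180:340]
cv2.imwrite('pics/m4.png',cv2.resize(b,None,fx=3.7,fy=3.7,interpolation=2))
"
```

```text
t 4.3 p [ 0.4229 -0.1684  0.3051] th 102.48738114864848 x [ 0.0144  0.0076 -0.9999] F [-0.4643  1.1201 -0.2622] w 0.03004711645747313 q [-0.3825  0.2207 -0.2932  1.0463  0.0125 -0.6004]
TCP radius 0.11282123930067882 equiv ring angle 0.22770768995248636 want th 106.45630461611653
```

View pics/m4.png

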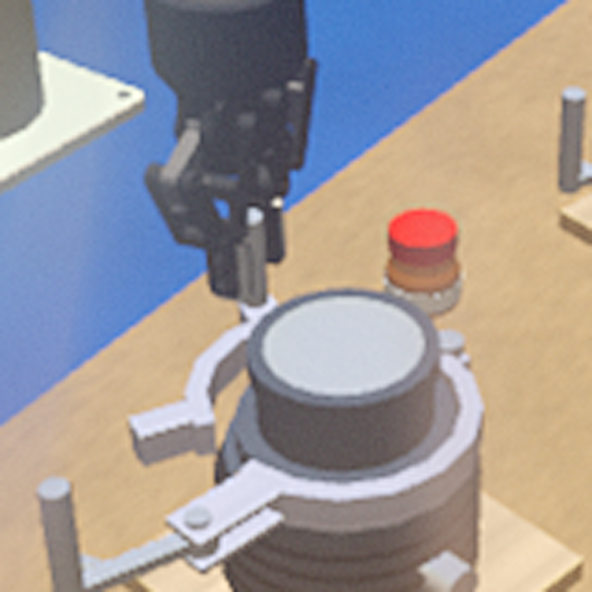

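Request:
arm_command --moves '[0.001, -0.002, -0.005, -0.06, 0, 0, 0.3, 0.001, -0.001, -0.005, -0.06, 0, 0, 0.3, 0.001, -0.001, -0.005, -0.05, 0, 0, 0.3, 0.001, 0, -0.005, -0.05, 0, 0, 0.3, 0, 0, -0.004, -0.04, 0, 0, 0.3, 0, 0, -0.004, -0.04, 0, 0, 0.3]'

```text
clock: 4.9
eef_pos: [0.4353, -0.1947, 0.3017]
tool_rot: [0.614, -0.349, -0.609, -0.361]
ft_force: [0.8, 1.0, 0.1]
grip_width: 0.03
```

```bash
python3 -c "
from h import *
ringrel()"
```

```text
t 4.9 p [ 0.4353 -0.1947  0.3017] th 119.7055576725625 x [ 0.0137  0.0104 -0.9999] F [0.7952 1.0309 0.1101] w 0.029967388155419928 q [-0.4248  0.265  -0.2437  1.0539  0.0152 -0.9432]
TCP radius 0.11216203513827808 equiv ring angle -0.03131561243469605 want th 121.29724663844299
```

Request:
arm_command --moves '[0, 0, -0.003, 0, 0, 0, 0.3, 0, 0, -0.003, 0, 0, 0, 0.3]'

```text
clock: 5.07
eef_pos: [0.4375, -0.1996, 0.3015]
tool_rot: [0.612, -0.349, -0.61, -0.362]
ft_force: [-3.9, 9.3, 5.1]
grip_width: 0.03
```

Request:
arm_command --moves '[0, 0, -0.003, 0, 0, 0, 0.3, 0, 0, -0.003, 0, 0, 0, 0.3]'

```text
clock: 5.23
eef_pos: [0.4383, -0.2016, 0.3011]
tool_rot: [-0.608, 0.347, 0.614, 0.366]
ft_force: [-3.0, 8.2, 6.0]
grip_width: 0.0297
```

```bash
python3 -c "
from h import *
ringrel()"
```

```text
t 5.2333 p [ 0.4383 -0.2016  0.3011] th 119.46108137822505 x [ 0.0062  0.0278 -0.9996] F [-2.9713  8.1796  5.9671] w 0.029741493821144584 q [-0.4386  0.2818 -0.222   1.0732  0.0278 -0.9526]
TCP radius 0.11339889665836084 equiv ring angle -0.0966317569767896 want th 125.03958605477139
```

Request:
arm_command --moves '[0, 0, -0.005, 0, 0, 0, 0.3, 0, 0, -0.005, 0, 0, 0, 0.3]'

```text
clock: 5.4
eef_pos: [0.4396, -0.2046, 0.3005]
tool_rot: [-0.601, 0.342, 0.62, 0.371]
ft_force: [-6.4, 13.2, 9.5]
grip_width: 0.0298
```

```bash
python3 -c "
from h import *
ringrel()
import cv2
for n in('scene','top'): cv2.imwrite('pics/%s5.png'%n,bot.camera(n)[:,:,::-1])
b=cv2.imread('pics/scene5.png')[180:340,170:330]
cv2.imwrite('pics/m5.png',cv2.resize(b,None,fx=3.7,fy=3.7,interpolation=2))
"
```

```text
t 5.4 p [ 0.4396 -0.2046  0.3005] th 119.45381895953582 x [-0.0029  0.0482 -0.9988] F [-6.3529 13.2468  9.5271] w 0.029755023453484603 q [-0.447   0.2944 -0.2065  1.0934  0.0423 -0.9611]
TCP radius 0.11412149919682775 equiv ring angle -0.1252805838497717 want th 126.68104292259424
```

View pics/m5.png

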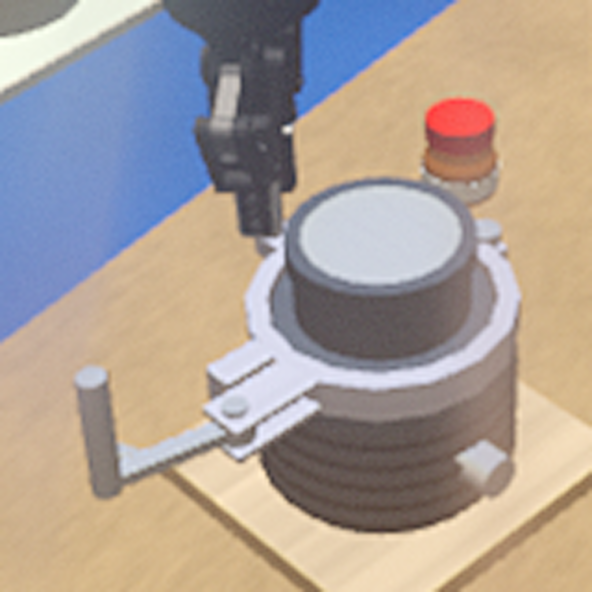

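The ring is now a full circle around the tube, with its ear parallel to the fixed ear at about (250,375). The force rises against the stop, so I'll back off to centre and lift out.

Request:
arm_command --moves '[0, 0, 0.005, 0, 0.04, 0, 0.3, 0, 0, 0.003, 0, 0, 0, 0.2, 0, 0, 0, 0, 0, 0, 0]'

```text
clock: 5.75
eef_pos: [0.4345, -0.1958, 0.3009]
tool_rot: [0.611, -0.35, -0.609, -0.365]
ft_force: [0.3, 0.6, 0.7]
grip_width: 0.0424
```

```bash
python3 -c "
from h import *
ringrel();to(ringpost(0),.3,ring_th(0))"
```

```text
t 5.75 p [ 0.4345 -0.1958  0.3009] th 119.2293495441988 x [ 0.0142  0.0168 -0.9998] F [0.2692 0.5501 0.7297] w 0.042422612056545066 q [-0.4292  0.2662 -0.2443  1.0543  0.0212 -0.9392]
TCP radius 0.11341737375079212 equiv ring angle -0.03588730018953923 want th 121.55918505204713
t 5.75 p [ 0.4345 -0.1958  0.3009] th 119.2293495441988 x [ 0.0142  0.0168 -0.9998] F [0.2692 0.5501 0.7297] w 0.042422612056545066 q [-0.4292  0.2662 -0.2443  1.0543  0.0212 -0.9392]
shift tool [ 0.001  -0.0032  0.0041] rotvec [-0.0049  0.0077  0.0206] M
 [[ 0.0142 -0.8726 -0.4883]
 [ 0.0168 -0.4881  0.8726]
 [-0.9998 -0.0206  0.0077]]
```

Request:
arm_command --moves '[0, -0.002, 0.003, 0, 0.008, 0.02, -0.2, -0.015, 0, 0, 0, 0, 0, -0.2, -0.025, 0, 0, 0, 0, 0, -0.2, -0.03, 0, 0, 0, 0, 0, -0.2, -0.01, 0, 0, 0, 0, 0, -0.2, 0, 0, 0, 0, 0, 0, -0.2]'

```text
clock: 6.25
eef_pos: [0.4357, -0.1929, 0.383]
tool_rot: [-0.608, 0.362, 0.61, 0.357]
ft_force: [0.1, 0.4, -0.2]
grip_width: 0.051
```

```bash
python3 -c "
from h import *
to(latchpost(1.35),.38,latch_th(1.35))
import cv2
for n in('scene','top'): cv2.imwrite('pics/%s6.png'%n,bot.camera(n)[:,:,::-1])
b=cv2.imread('pics/scene6.png')[180:340,170:330]
a=cv2.imread('pics/top6.png')[140:260,345:505]
b=cv2.resize(b,(400,400),interpolation=2);a=cv2.resize(a,(400,300),interpolation=2)
import numpy as np
cv2.imwrite('pics/m6.png',np.hstack([b,np.vstack([a,a[:100]*0])]))
"
```

```text
t 6.25 p [ 0.4357 -0.1929  0.383 ] th 118.9113568134074 x [-0.0067 -0.0037 -1.    ] F [ 0.0706  0.3869 -0.2272] w 0.05100317969724507 q [-0.4152  0.2073 -0.0952  1.273  -0.0061 -0.9198]
shift tool [ 0.0033  0.035  -0.1751] rotvec [-0.6714  0.0026 -0.0074] M
 [[-0.0067 -0.8753 -0.4835]
 [-0.0037 -0.4834  0.8754]
 [-1.      0.0077 -0.    ]]
```

View pics/m6.png

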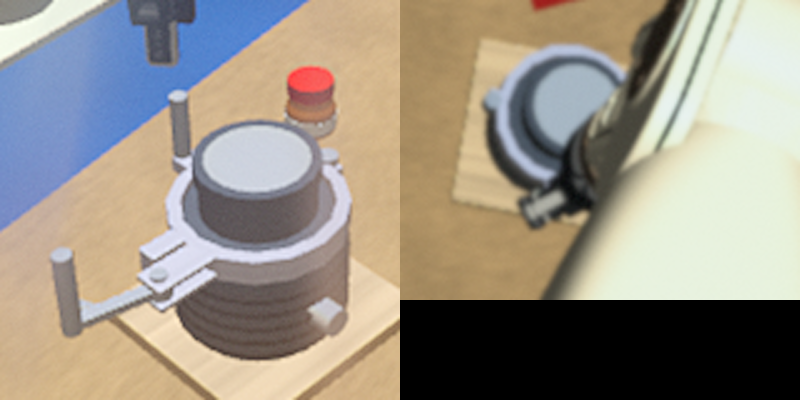

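The ring stays shut on its own. The latch post is untouched at the left of the scene crop, at about (62,255). Moving over it now.

Request:
arm_command --moves '[0, 0.0035, -0.0175, 0, 0, 0, -0.2, 0, 0.0035, -0.0175, 0, 0, 0, -0.2, 0, 0.0035, -0.0175, 0, 0, 0, -0.2, 0, 0.0035, -0.0175, 0, 0, 0, -0.2, 0, 0.0035, -0.0175, 0, 0, 0, -0.2, 0, 0.0035, -0.0175, 0, 0, 0, -0.2, 0, 0.0035, -0.0175, 0, 0, 0, -0.2, 0, 0.0035, -0.0175, 0, 0, 0, -0.2, 0, 0.0035, -0.0175, 0, 0, 0, -0.2, 0, 0, 0, -0.11, 0, 0, -0.2, 0, 0, 0, -0.11, 0, 0, -0.2, 0, 0, 0, -0.11, 0, 0, -0.2, 0, 0, 0, -0.11, 0, 0, -0.2, 0, 0, 0, -0.11, 0, 0, -0.2, 0, 0, 0, -0.11, 0, 0, -0.2, 0, 0, 0, 0, 0, 0, -0.2]'

```text
clock: 7.68
eef_pos: [0.4816, -0.3531, 0.3471]
tool_rot: [-0.674, 0.13, 0.714, 0.137]
ft_force: [-0.1, -0.5, 0.3]
grip_width: 0.0513
```

```bash
python3 -c "
from h import *
to(latchpost(1.35),.301,latch_th(1.35))"
```

```text
t 7.6833 p [ 0.4816 -0.3531  0.3471] th 158.21698635534244 x [-0.0534  0.0207 -0.9984] F [-0.094  -0.5317  0.3302] w 0.051251017424024936 q [-0.6294  0.4874  0.2132  1.3519 -0.0147 -1.8196]
shift tool [ 0.0454  0.0064 -0.0139] rotvec [ 0.0146  0.0573 -0.001 ] M
 [[-0.0534 -0.3711 -0.9271]
 [ 0.0207 -0.9286  0.3705]
 [-0.9984  0.0006  0.0573]]
```

Request:
arm_command --moves '[-0.008, 0.002, -0.006, 0, 0.03, 0, -0.2, -0.006, 0.002, -0.004, 0, 0.02, 0, -0.2, 0, 0.002, -0.003, 0, 0, 0, -0.2, 0, 0, 0, 0, 0, 0, -0.2]'

```text
clock: 8.02
eef_pos: [0.4927, -0.3646, 0.358]
tool_rot: [-0.691, 0.136, 0.697, 0.137]
ft_force: [0.6, -0.3, -0.3]
grip_width: 0.0514
```

```bash
python3 -c "
from h import *
to(latchpost(1.35),.301,latch_th(1.35))
import cv2
for n in('scene','top'): cv2.imwrite('pics/%s7.png'%n,bot.camera(n)[:,:,::-1])
b=cv2.imread('pics/scene7.png')[180:340,150:310]
b=cv2.resize(b,(560,560),interpolation=2)
cv2.imwrite('pics/m7.png',b)
"
```

```text
t 8.0167 p [ 0.4927 -0.3646  0.358 ] th 157.7322842960089 x [-0.0073  0.0032 -1.    ] F [ 0.5823 -0.2784 -0.273 ] w 0.051388111955440616 q [-0.6367  0.4917  0.2495  1.3364 -0.0018 -1.8188]
shift tool [ 0.057  -0.0002  0.0029] rotvec [0.0062 0.008  0.0002] M
 [[-0.0073 -0.3789 -0.9254]
 [ 0.0032 -0.9254  0.3789]
 [-1.     -0.0002  0.008 ]]
```

View pics/m7.png

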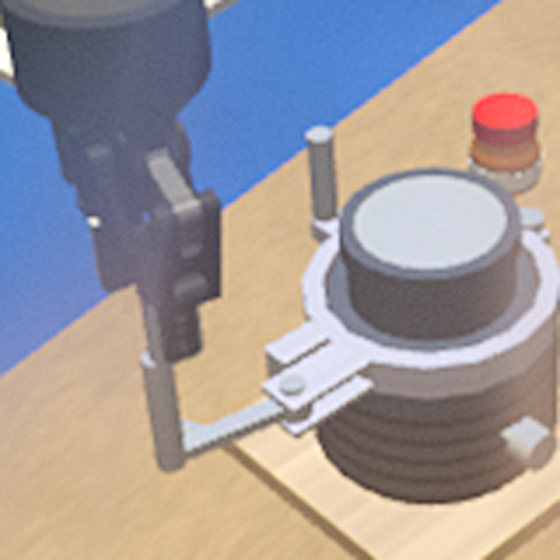

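Request:
arm_command --moves '[0.01, 0, 0.003, 0, 0.008, 0, -0.2, 0.015, 0, 0, 0, 0, 0, -0.2, 0.015, 0, 0, 0, 0, 0, -0.2, 0.008, 0, 0, 0, 0, 0, -0.2, 0, 0, 0, 0, 0, 0, -0.2]'

```text
clock: 8.53
eef_pos: [0.4898, -0.3631, 0.3104]
tool_rot: [0.695, -0.138, -0.693, -0.137]
ft_force: [-0.8, 0.4, 0.3]
grip_width: 0.0514
```

```bash
python3 -c "
from h import *
to(latchpost(1.35),.301,latch_th(1.35));latchrel()
import cv2
for n in('scene','top'): cv2.imwrite('pics/%s8.png'%n,bot.camera(n)[:,:,::-1])
b=cv2.imread('pics/scene8.png')[180:340,150:310]
b=cv2.resize(b,(560,560),interpolation=2)
cv2.imwrite('pics/m8.png',b)
"
```

```text
t 8.5333 p [ 0.4898 -0.3631  0.3104] th 157.63546055971082 x [ 0.003  -0.0018 -1.    ] F [-0.7757  0.3676  0.3477] w 0.05138701125394728 q [-0.6381  0.5072  0.1483  1.2084  0.0004 -1.8185]
shift tool [0.0094 0.0001 0.0001] rotvec [ 0.0045 -0.0035 -0.0005] M
 [[ 0.003  -0.3805 -0.9248]
 [-0.0018 -0.9248  0.3805]
 [-1.      0.0005 -0.0034]]
t 8.5333 p [ 0.4898 -0.3631  0.3104] th 157.63546055971082 x [ 0.003  -0.0018 -1.    ] F [-0.7757  0.3676  0.3477] w 0.05138701125394728 q [-0.6381  0.5072  0.1483  1.2084  0.0004 -1.8185]
TCP radius 0.061895693153348884 equiv latch angle 1.3509320449650417 want th 157.43323895019813
```

View pics/m8.png

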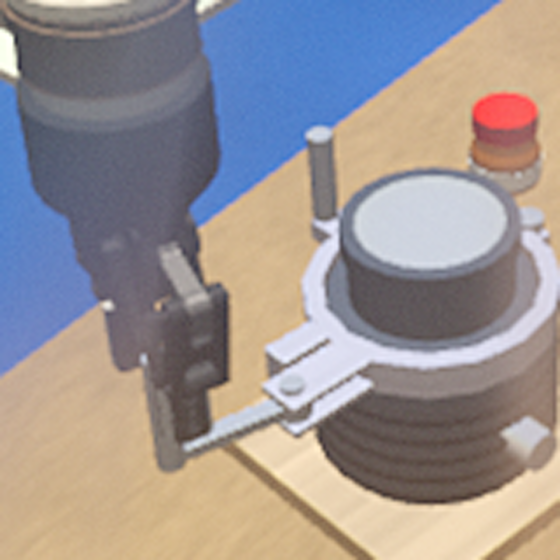

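Request:
arm_command --moves '[0.006, 0, 0, 0, 0, 0, 0, 0, 0, 0, 0, 0, 0, 0.3, 0, 0, 0.004, 0.03, 0, 0, 0.3, 0, 0, 0.004, 0.06, 0, 0, 0.3, 0, 0, 0.004, 0.07, 0, 0, 0.3, 0, 0, 0.004, 0.07, 0, 0, 0.3, 0, 0, 0.004, 0.07, 0, 0, 0.3, 0, 0, 0.004, 0.07, 0, 0, 0.3]'

```text
clock: 9.3
eef_pos: [0.4717, -0.3528, 0.3107]
tool_rot: [0.661, -0.269, -0.648, -0.266]
ft_force: [0.2, 0.3, -0.5]
grip_width: 0.0299
```

```bash
python3 -c "
from h import *
latchrel()"
```

```text
t 9.3 p [ 0.4717 -0.3528  0.3107] th 135.4927067140728 x [ 0.015  -0.0104 -0.9998] F [ 0.1566  0.305  -0.5213] w 0.029934140051577973 q [-0.6423  0.4608  0.0736  1.1654  0.0007 -1.4363]
TCP radius 0.06277400598558709 equiv latch angle 1.01559516215832 want th 138.21985085029988
```

Request:
arm_command --moves '[0.003, 0, 0.005, 0.065, 0, 0, 0.3, 0.003, 0, 0.005, 0.075, 0, 0, 0.3, 0.002, 0, 0.005, 0.075, 0, 0, 0.3, 0.001, 0, 0.005, 0.075, 0, 0, 0.3, 0.001, 0, 0.005, 0.075, 0, 0, 0.3, 0.001, 0, 0.005, 0.075, 0, 0, 0.3]'

```text
clock: 9.8
eef_pos: [0.4566, -0.3312, 0.3056]
tool_rot: [0.588, -0.413, -0.562, -0.41]
ft_force: [-1.0, -1.6, 0.2]
grip_width: 0.03
```

```bash
python3 -c "
from h import *
latchrel()"
```

```text
t 9.8 p [ 0.4566 -0.3312  0.3056] th 108.82154988131757 x [ 0.0277 -0.0247 -0.9993] F [-0.9844 -1.6414  0.2299] w 0.029984248161621277 q [-0.6266  0.4099 -0.0209  1.103  -0.0038 -0.9555]
TCP radius 0.06221722394043606 equiv latch angle 0.5917805210285234 want th 113.93706061771093
```

Request:
arm_command --moves '[0.001, 0, 0.005, 0.05, -0.008, 0.004, 0.3, 0.001, 0, 0.005, 0.06, -0.008, 0.004, 0.3, 0.001, 0, 0.005, 0.07, -0.008, 0.004, 0.3, 0.001, 0, 0.005, 0.07, -0.006, 0.004, 0.3, 0, 0, 0.005, 0.07, 0, 0, 0.3, 0, 0, 0.005, 0.07, 0, 0, 0.3]'

```text
clock: 10.3
eef_pos: [0.4521, -0.3043, 0.3068]
tool_rot: [-0.484, 0.52, 0.472, 0.521]
ft_force: [-0.4, -0.5, -1.4]
grip_width: 0.0296
```

```bash
python3 -c "
from h import *
latchrel()
import cv2
for n in('scene','top'): cv2.imwrite('pics/%s9.png'%n,bot.camera(n)[:,:,::-1])
b=cv2.imread('pics/scene9.png')[180:340,150:310]
b=cv2.resize(b,(560,560),interpolation=2)
cv2.imwrite('pics/m9.png',b)
"
```

```text
t 10.3 p [ 0.4521 -0.3043  0.3068] th 85.08508217283888 x [ 0.0121 -0.0112 -0.9999] F [-0.4254 -0.5217 -1.4408] w 0.029627722626256906 q [-0.5918  0.3821 -0.0598  1.1126 -0.0026 -0.5061]
TCP radius 0.06145848508802365 equiv latch angle 0.1464938298255869 want th 88.42401253843751
```

View pics/m9.png

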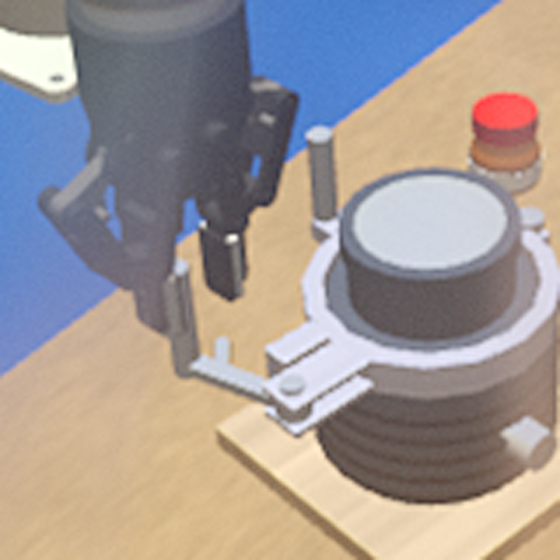

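Request:
arm_command --moves '[0, 0, 0.004, 0.04, 0, 0, 0.3, 0, 0, 0.004, 0.04, 0, 0, 0.3, 0, 0, 0.004, 0.02, 0, 0, 0.3]'

```text
clock: 10.65
eef_pos: [0.4537, -0.2932, 0.308]
tool_rot: [-0.46, 0.542, 0.446, 0.543]
ft_force: [-0.6, -1.1, 0.6]
grip_width: 0.0296
```

Request:
arm_command --moves '[0, 0, 0.003, 0, 0, 0, 0.3, 0, 0, 0.003, 0, 0, 0, 0.3]'

```text
clock: 10.82
eef_pos: [0.4548, -0.2876, 0.3086]
tool_rot: [-0.461, 0.542, 0.446, 0.542]
ft_force: [-0.8, -0.1, 0.6]
grip_width: 0.0298
```

Request:
arm_command --moves '[0, 0, 0.003, 0, 0, 0, 0.3, 0, 0, 0.003, 0, 0, 0, 0.3]'

```text
clock: 10.98
eef_pos: [0.4556, -0.2838, 0.3088]
tool_rot: [-0.463, 0.544, 0.445, 0.54]
ft_force: [-2.9, -12.9, -5.6]
grip_width: 0.0299
```

```bash
python3 -c "
from h import *
latchrel()"
```

```text
t 10.9833 p [ 0.4556 -0.2838  0.3088] th 79.85551399103674 x [ 0.0119 -0.0244 -0.9996] F [ -2.9448 -12.8802  -5.5759] w 0.029908670741980024 q [-0.5535  0.3625 -0.0839  1.1014 -0.0145 -0.3768]
TCP radius 0.062016768189321815 equiv latch angle -0.19222145816745773 want th 69.01705607987785
```

Request:
arm_command --moves '[0, 0, 0.005, 0, 0, 0, 0.3, 0, 0, 0.005, 0, 0, 0, 0.3]'

```text
clock: 11.15
eef_pos: [0.4565, -0.2803, 0.3084]
tool_rot: [-0.467, 0.552, 0.438, 0.534]
ft_force: [-3.6, -16.7, -5.7]
grip_width: 0.0297
```

```bash
python3 -c "
from h import *
latchrel()
import cv2
for n in('scene','top'): cv2.imwrite('pics/%s10.png'%n,bot.camera(n)[:,:,::-1])
b=cv2.imread('pics/scene10.png')[180:340,150:310]
b=cv2.resize(b,(560,560),interpolation=2)
cv2.imwrite('pics/m10.png',b)
"
```

```text
t 11.15 p [ 0.4565 -0.2803  0.3084] th 79.58706817681309 x [ 0.0068 -0.0467 -0.9989] F [ -3.5644 -16.6952  -5.7087] w 0.029697475956899717 q [-0.5417  0.3579 -0.0922  1.0908 -0.0365 -0.3609]
TCP radius 0.06253286994753632 equiv latch angle -0.24949923235891847 want th 65.73528135880379
```

View pics/m10.png

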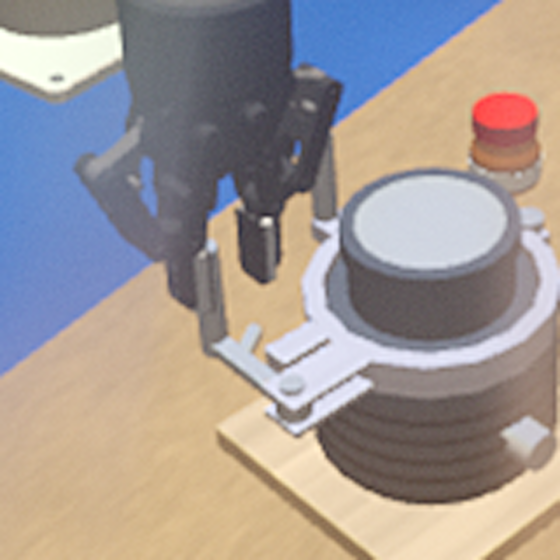

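```bash
python3 -c "
from h import *
S=lambda x,y:(x/3.5+150-.4,y/3.5+180-.4)
def proj(n,P):
    c=bot.get_calibration(n);T=np.linalg.inv(c['world_from_camera']);q=T[:3,:3]@P+T[:3,3];u=c['mtx']@[q[0],-q[1],-q[2]];return u[:2]/u[2]
for p in [(207,247),(318,135)]:
  print(atz('scene',S(*p),.166))
for l in(0,.1,.2,.3):
  print(l,[(proj('scene',np.r_[latchpost(l),z])-[150,180])*3.5 for z in(.166,.116)])
print((proj('scene',np.r_[ringpost(0),.166])-[150,180])*3.5)
print((proj('scene',np.r_[W([.012,-.1]),.118])-[150,180])*3.5)
import cv2
b=cv2.imread('pics/scene10.png')[245:315,195:265]
cv2.imwrite('pics/m11.png',cv2.resize(b,(600,600),interpolation=2))
"
```

```text
[ 0.4542 -0.294   0.166 ]
[ 0.4349 -0.1924  0.166 ]
0 [array([201.0725, 245.5978]), array([211.1518, 325.8845])]
0.1 [array([190.6477, 251.611 ]), array([201.1082, 332.0833])]
0.2 [array([181.0025, 258.2075]), array([191.8268, 338.8784])]
0.3 [array([172.236 , 265.3372]), array([183.403 , 346.2176])]
[319.3519 132.3172]
[289.8291 384.2661]
```

View pics/m11.png

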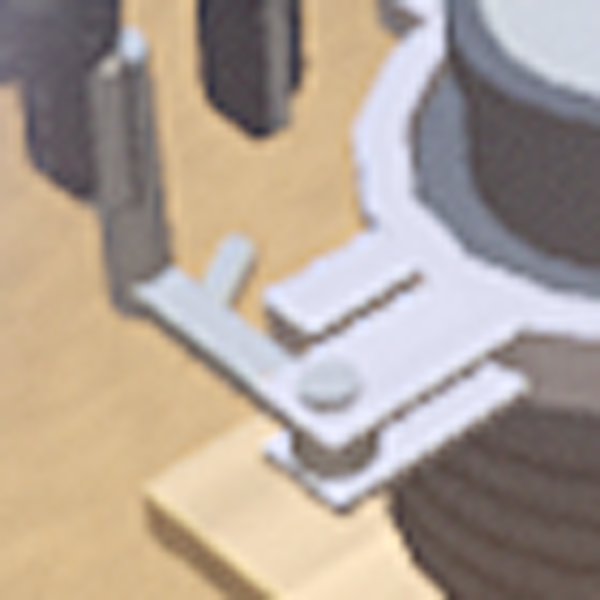

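The latch post sits where the model puts angle 0: about (207,247) seen and (201,246) predicted. The hook prong is behind the ear. Backing off and lifting clear.

Request:
arm_command --moves '[0, 0, -0.005, 0, -0.03, 0, 0.3, 0, 0, -0.004, 0, 0, 0, 0.2, 0, 0, 0, 0, 0, 0, 0]'

```text
clock: 11.5
eef_pos: [0.4547, -0.2913, 0.3086]
tool_rot: [-0.461, 0.544, 0.445, 0.542]
ft_force: [0.1, -1.3, -0.2]
grip_width: 0.0424
```

```bash
python3 -c "
from h import *
to(latchpost(-.02),.3,latch_th(0))"
```

```text
t 11.5 p [ 0.4547 -0.2913  0.3086] th 79.6266192963373 x [ 0.0129 -0.0194 -0.9997] F [ 0.113  -1.2553 -0.1971] w 0.04243026323627022 q [-0.5675  0.3693 -0.0739  1.1062 -0.0095 -0.3867]
shift tool [ 0.0087  0.0017 -0.0029] rotvec [-0.0069 -0.0168  0.0161] M
 [[ 0.0129 -0.9836  0.18  ]
 [-0.0194  0.1798  0.9835]
 [-0.9997 -0.0162 -0.0168]]
```

Next I lift straight up, then pull back towards the base so the view is clear.

Request:
arm_command --moves '[0, 0, -0.002, 0, -0.016, 0.016, -0.2, -0.015, 0, 0, 0, 0, 0, -0.2, -0.025, 0, 0, 0, 0, 0, -0.2, -0.03, 0, 0, 0, 0, 0, -0.2, -0.03, 0, 0, 0, 0, 0, -0.2, -0.02, 0, 0, 0, 0, 0, -0.2, -0.01, 0.02, 0, 0, 0, 0, -0.2, 0, 0.03, 0, 0, 0, 0, -0.2, 0, 0.03, 0, 0, 0, 0, -0.2, 0, 0.02, 0, 0, 0, 0, -0.2, 0, 0, 0, 0, 0, 0, -0.2]'

```text
clock: 12.42
eef_pos: [0.3557, -0.2694, 0.4448]
tool_rot: [-0.456, 0.537, 0.458, 0.542]
ft_force: [0.2, 0.9, -0.0]
grip_width: 0.0511
```

```bash
python3 -c "
from h import *
state()
import cv2
for n in('scene','top'): cv2.imwrite('pics/%s12.png'%n,bot.camera(n)[:,:,::-1])
b=cv2.imread('pics/scene12.png')[200:320,180:340]
a=cv2.imread('pics/top12.png')[100:280,140:500]
cv2.imwrite('pics/m12.png',cv2.resize(b,(800,600),interpolation=2))
cv2.imwrite('pics/m12t.png',cv2.resize(a,(800,400),interpolation=2))
"
```

```text
t 12.4167 p [ 0.3557 -0.2694  0.4448] th 80.538656829449 x [ 0.0027  0.0067 -1.    ] F [ 0.1861  0.9377 -0.0067] w 0.05110069726332522 q [-0.6503  0.1198 -0.0395  1.4134  0.007  -0.4851]
```

View pics/m12.png

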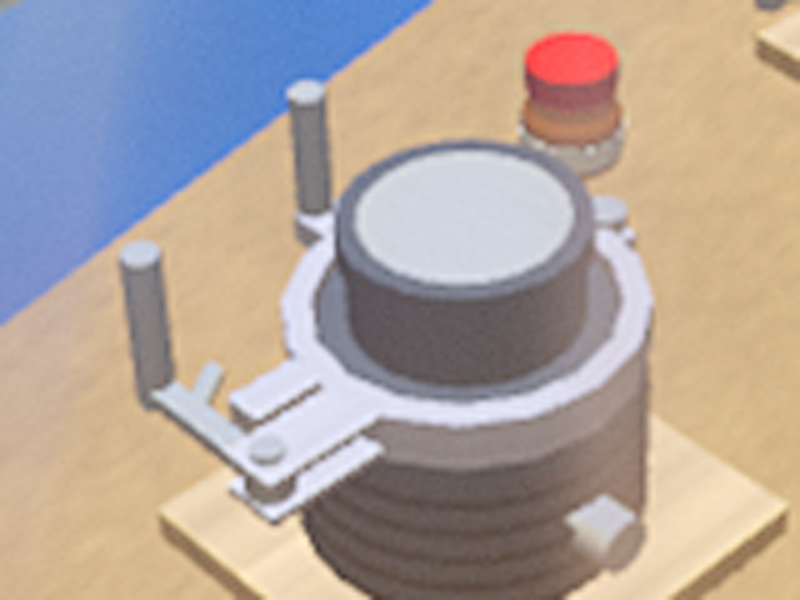

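View pics/m12t.png

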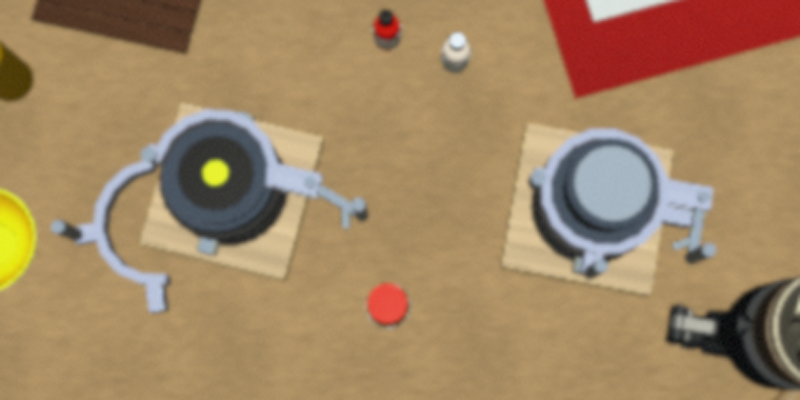

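```bash
python3 -c "
from h import *
S=lambda x,y:(x/5+180-.4,y/5+200-.4); T=lambda x,y:(x/2.222+140-.3,y/2.222+100-.3)
for n,p,q in [('ring',(306,90),(599,270)),('latch',(140,250),(708,246))]:
  print(n,atz('scene',S(*p),.166),atz('top',T(*q),.166))
for a in(0,.05,.1):print(a,ringpost(a),latchpost(a))
import cv2
b=cv2.imread('pics/top12.png')[150:230,370:470]
cv2.imwrite('pics/m13.png',cv2.resize(b,(750,600),interpolation=2))
"
```

```text
ring [ 0.4342 -0.1907  0.166 ] [ 0.4285 -0.1898  0.166 ]
latch [ 0.4516 -0.294   0.166 ] [ 0.4543 -0.2953  0.166 ]
0 [ 0.4353 -0.1907] [ 0.4524 -0.2952]
0.05 [ 0.4327 -0.1858] [ 0.452  -0.2983]
0.1 [ 0.4303 -0.1808] [ 0.4517 -0.3014]
```

View pics/m13.png

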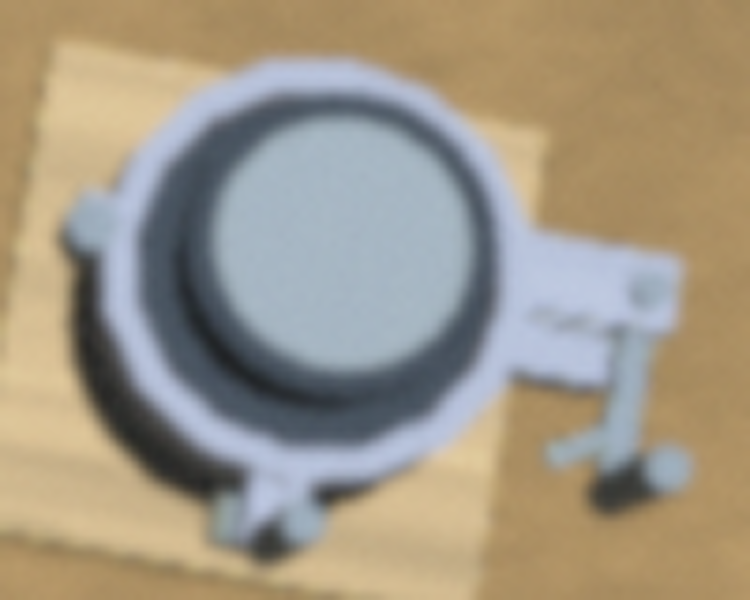

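```bash
python3 -c "
from workcell import bot
print(bot.job_done())"
```

```text
the job is handed in; nothing more can be done
None
```

The job is done and handed in at about 12.5 s on the robot's clock. I closed the ring on the spotlight with the lens tube first, then swung its latch in behind the ear, then lifted the gripper clear. I moved both by pushing their posts with a loosely caged gripper, never gripping them.

- **At the stops:** the push force rose to about 16 N on the ring and 18 N on the latch. These are the highest readings I took, well under the 120 N wrist limit.
- **Ring:** the last pictures show a full closed circle with the two ears together. In the scene view its post is within about 1 mm of the shut position.
- **Latch:** its hook lies behind the ear. The post measures within about 2 mm of the latched position in both views.
- **Other spotlight:** its ring and latch look unchanged.
- **Disagreement:** the top view puts the ring post about 7 mm from the shut position, nearly all of it outward from the ring and not along its swing. I took this as an error reading pixels, since the scene view and the closed circle say shut. Early on, the two cameras also disagreed by about 10 mm on the tube centre, so I located the spotlight mainly from the hinge and latch pivot.

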